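# Build the tiered treat stand for the party-shop display

### The arm

A 6-joint arm with a two-finger parallel gripper is mounted at the origin on the work surface. World frame = base frame: x ahead of the robot, y to its left, z up, the work surface at z = 0. Lengths are in m, angles in degrees, forces in N, time in s.
With the tool pointing down it reaches from about 0.15 to 0.775 m from the base axis. Payload 6.1 kg.
Tool frame: the origin (TCP) lies at the very end of the fingers, on their centre line; the grasp point (between the pads) lies 19 mm behind it (arm.grip_point_offset is the distance from the TCP to the grasp point, in m); z points along the fingers, y is the line along which they close (so a half turn about z gives the same grasp; the last joint's range is limited). The gripper opens to 85 mm and grips with 20 to 120 N. Pads are 22 mm wide; open, the fingers measure 114 mm over their backs; the gripper's body (76 mm by 85 mm) begins 54 mm behind the grasp point. The pads swing forward as they close: fully open they stand 13 mm farther back than shut.
Start: joints at [-68.526, 7.208, -2.269, 80.523, 0, 90], TCP at [0.192, -0.489, 0.231] pointing down, gripper open.
Joint ranges: [-155.77, 155.77], [-54.66, 111.73], [-72.52, 77.12], [-102.08, 115.82], [-83.92, 84.16], [-180, 180]. Speed limits (degrees/s): [136.94, 136.94, 172.46, 180, 180, 180].

### API

Orientations are given as [roll, pitch, yaw] about the fixed x, y, z axes, in that order (R = Rz(yaw) Ry(pitch) Rx(roll)).
In Python, from plant import arm gives the robot as it stands.
- The arm moves only by the tool drive_tool, never from a script. Its argument "commands" is text: rows parted by semicolons, each of 5 numbers parted by spaces: the shift along the world's x, y, z in m, then the turn about the world's z in rad, then the opening in per cent of the stroke, from 0 (shut) to 100 (fully open). A call has 1 to 12 rows; each row is the pose to reach, as a shift and turn from the pose commanded when the call began; what a row does not reach only later rows make up. A row lasts 1/12 s, in which the tool goes at most 41.7 mm and 7.16 degrees, less where a joint would pass 70% of its speed; a pose out of reach is approached as far as the arm can. A call with a gripper value outside its range is refused whole. The fingers move at their own pace and stop on an object; "squeeze" is the grip in N (left out, the last holds). Time passes only in rows, so rows that repeat a pose let the fingers close. It gives the time, the measured TCP pose, the force, the opening and the grip force at its end, in the units of the state.
- arm.state(): the state, without advancing time (a new reading comes with each control period).
- arm.snapshot(name): name is "side" or "top"; returns (picture, depth): 384x512x3 uint8, red, green, blue; 384x512 float32, m along the optical axis (not along the pixel's ray), 0 where there is no reading.
- arm.calibration(name): a dict with "camera_matrix" (3x3 intrinsics, pixels), "eye" and "attitude" of the camera in the world. Camera axes: x right, y down, z forward; pixel columns grow to the right and rows downward; lengths in m; the calibration is good to about 2 mm. A picture is of the moment at which its call begins. calibration takes no time and is no camera call.
- arm.close_job(): hands the job in; it is judged then, once.
The state is a dict: "t": time; "qpos": joint angles; "dq": joint speeds; "effort": joint torques, N m; "eef_pos": TCP position; "tcp_rot": TCP orientation; "ft_force": force on the tool from outside, world axes, zero at the start; "torque": the same for the moment, N m; "finger_gap": opening from 0.0 (shut) to 1.0 (fully open); "finger_force": force on a finger pad.
Only numpy, scipy, OpenCV 4.12 (cv2) and the standard library are available. Lean on these libraries where they do the work, as an engineer would, in place of code of your own. Each camera call takes 0.05 s, during which the arm holds its last target. There are 200 camera calls.

### The job

Build up the treat stand from the bottom: seat the gold tier on the purple base, then the silver tier on the gold one, then the green tier on the silver one, and last the blue topper on the green tier, each fully down over the boss below, upright and let go before the next is added. Set the parts down gently rather than dropping them, and leave the spare black tier and the other things on the table where they are.

Things in the scene. Friction and masses are not known exactly. Their poses are not given: they have to be found in the camera images.
- stand_base: purple stand base, fixed to the table: a disc 140 mm in diameter, 12 mm high, with a 52 mm hub whose flat top is 30 mm above the origin, and on it a tapered boss (28 mm across at its foot, 18 mm at its tip) to 41 mm. Origin: centre of its underside, on the table; z up.
- gold_tier: gold tier, loose, upright: round plate 160 mm across, z 14 to 19 mm (rim bead to 21); on it a solid round hub 52 mm across, z 19 to 65 mm (grip here), topped by a tapered boss (28 mm to 18 mm across) to z 76 mm. Under the plate a foot 52 mm across with a 40 mm bore 14 mm deep, which drops over the boss below and rests on that hub top. Origin: centre of foot underside; z up. About 0.25 kg.
- silver_tier: silver tier, loose, upright: round plate 130 mm across, z 14 to 19 mm (rim bead to 21); on it a solid round hub 52 mm across, z 19 to 65 mm (grip here), topped by a tapered boss (28 mm to 18 mm across) to z 76 mm. Under the plate a foot 52 mm across with a 40 mm bore 14 mm deep, which drops over the boss below and rests on that hub top. Origin: centre of foot underside; z up. About 0.2 kg.
- green_tier: green tier, loose, upright: round plate 100 mm across, z 14 to 19 mm (rim bead to 21); on it a solid round hub 52 mm across, z 19 to 65 mm (grip here), topped by a tapered boss (28 mm to 18 mm across) to z 76 mm. Under the plate a foot 52 mm across with a 40 mm bore 14 mm deep, which drops over the boss below and rests on that hub top. Origin: centre of foot underside; z up. About 0.15 kg.
- topper: blue topper, loose, upright: a round foot 52 mm across and 18 mm high, open below with the same 40 mm bore, 14 mm deep, that drops over a tier's boss; on it a round stem 28 mm in diameter, from 18 to 62 mm above the origin, to be gripped, with a dome to 76 mm. Origin: centre of the foot's underside; z up along the stem. About 0.1 kg.
- black_tier: black spare tier, loose, upright: round plate 100 mm across, z 14 to 19 mm (rim bead to 21); on it a solid round hub 52 mm across, z 19 to 65 mm (grip here), topped by a tapered boss (28 mm to 18 mm across) to z 76 mm. Under the plate a foot 52 mm across with a 40 mm bore 14 mm deep, which drops over the boss below and rests on that hub top. Origin: centre of foot underside; z up. Leave it.
- tumbler: clear glass tumbler, loose, upright, 72 mm across the rim, 90 mm high; leave it alone. Origin: centre of its underside.
- ribbon_spool: ribbon spool, loose, lying flat: orange ribbon between white flanges 72 mm in diameter, 38 mm high; leave it alone. Origin: centre of its underside.
- gift_box: red gift box with a gold band, loose, 70 x 70 mm, 62 mm high; leave it alone. Origin: centre of its underside.
- sweet_jar: amber glass jar with a yellow cap, loose, upright, 68 mm in diameter, 85 mm high; leave it alone. Origin: centre of its underside.
Mind the look-alikes: they are no part of the job. Of the things that look like the topper, the larger one is meant.

How it is judged (in metres and radians):
On the way, in this order (a step that is already met when the one before it is completed fails the run):
1. the gold tier is seated on the purple base and let go (z of gold_tier in the frame of stand_base between 0.026 and 0.034 m and horizontal distance between gold_tier and stand_base below 0.01 m and angle between gold_tier's own z axis and vertical below 0.06 rad and contact force between the fingers and gold_tier below 0.1 N and linear speed of gold_tier below 0.02 m/s), for 0.2 s.
2. the silver tier is seated on the gold tier and let go (z of silver_tier in the frame of gold_tier between 0.061 and 0.069 m and horizontal distance between silver_tier and gold_tier below 0.01 m and angle between silver_tier's own z axis and vertical below 0.06 rad and contact force between the fingers and silver_tier below 0.1 N and linear speed of silver_tier below 0.02 m/s), for 0.2 s.
3. the green tier is seated on the silver tier and let go (z of green_tier in the frame of silver_tier between 0.061 and 0.069 m and horizontal distance between green_tier and silver_tier below 0.01 m and angle between green_tier's own z axis and vertical below 0.06 rad and contact force between the fingers and green_tier below 0.1 N and linear speed of green_tier below 0.02 m/s), for 0.2 s.
4. the blue topper is seated on the green tier and let go (z of topper in the frame of green_tier between 0.061 and 0.069 m and horizontal distance between topper and green_tier below 0.01 m and angle between topper's own z axis and vertical below 0.06 rad and contact force between the fingers and topper below 0.1 N and linear speed of topper below 0.02 m/s), for 0.2 s.
At the end, for the whole second after the job is handed in: On the purple base stand, from the bottom up, the gold, silver and green tiers and the blue topper, each resting fully on the hub below (height within 4 mm, centre within 10 mm of the part beneath, tilt under 0.06 rad), all released and at rest (all of step 1 and all of step 2 and all of step 3 and all of step 4); the robot touches nothing.
It fails at once if the spare black tier, tumbler, ribbon spool, gift box or sweet jar is pushed more than 30 mm from its place (distance of any of black_tier, tumbler, ribbon_spool, gift_box, sweet_jar from where it was at the start of the episode above 0.03 m).
It fails at once if a tier or the topper is dropped: moves faster than 0.7 m/s (a fall of about 25 mm) with no finger on it ((linear speed of gold_tier above 0.7 m/s and contact force between the fingers and gold_tier below 0.05 N) or (linear speed of silver_tier above 0.7 m/s and contact force between the fingers and silver_tier below 0.05 N) or (linear speed of green_tier above 0.7 m/s and contact force between the fingers and green_tier below 0.05 N) or (linear speed of topper above 0.7 m/s and contact force between the fingers and topper below 0.05 N)).
It also fails if it takes over 120 s, if anything falls off the work surface, if the arm or the gripper's body presses on something with over 40 N, if the wrist force passes 120 N, or if a joint passes its speed limit or range.

## Working session

There is one attempt and no reset: what is moved stays moved. The work goes in short steps, Python scripts to look and compute and a tool call to move; the robot and the scene stay as the last step left them, time stands still between calls to the robot, and variables do not carry over. Pictures are saved under pics/ and viewed, at most 14 in all, crops included, and the job is handed in when it is done.

Besides the shell and the picture viewer there is one more tool, called after "Request:" by a JSON object that holds its "name" and its "arguments", one argument or row to a line. drive_tool: Moves the arm, as the interface text tells. Its arguments: {"type":"object","properties":{"commands":{"type":"string"},"squeeze":{"type":"number"}},"required":["commands"]}

```bash
ls; mkdir -p pics; python3 - <<'E'
from plant import arm
import cv2,numpy as np
for n in("side","top"):
    p,d=arm.snapshot(n); cv2.imwrite(f"pics/{n}0.png",p[:,:,::-1]); np.save(f"{n}0.npy",d)
    c=arm.calibration(n); print(n,c, d.min(),d.max())
print(arm.state())
E
```

```text
pics
side {'camera_matrix': array([[461.26732853,   0.        , 258.90272263],
       [  0.        , 461.26732853, 192.31172473],
       [  0.        ,   0.        ,   1.        ]]), 'eye': array([-0.37720316,  0.87226704,  0.78402821]), 'attitude': array([-119.93003332,   -1.31924845, -131.95262707])} 0.0 3.9999363
top {'camera_matrix': array([[379.6569499 ,   0.        , 256.5031706 ],
       [  0.        , 379.6569499 , 189.69525946],
       [  0.        ,   0.        ,   1.        ]]), 'eye': array([ 4.38187361e-01, -9.29144717e-04,  1.01519002e+00]), 'attitude': array([-174.38652006,    0.86426508,  -89.79189447])} 0.0 1.8956668
{'t': 0.1, 'qpos': array([-6.85254379e+01,  7.23933926e+00, -2.32050078e+00,  8.05231110e+01,
       -1.38858593e-03,  8.99996438e+01]), 'dq': array([ 0.08590258, -0.02859524,  0.07888627,  0.03205441,  0.03155391,
       -0.1339816 ]), 'effort': array([ 2.74592763e-03, -4.36907530e+01,  3.53603590e+01,  1.37812929e-02,
        2.28323929e-04, -1.29031420e-05]), 'eef_pos': array([ 0.19205762, -0.48822175,  0.23059331]), 'tcp_rot': array([-1.79917049e+02,  1.38806872e-03,  2.14749203e+01]), 'ft_force': array([ 1.18647064, -0.18403158, -0.24338418]), 'torque': array([ 0.06804064, -0.00618713,  0.02867183]), 'finger_force': 0.0, 'finger_gap': 1.0019147127493249}
```

View pics/top0.png

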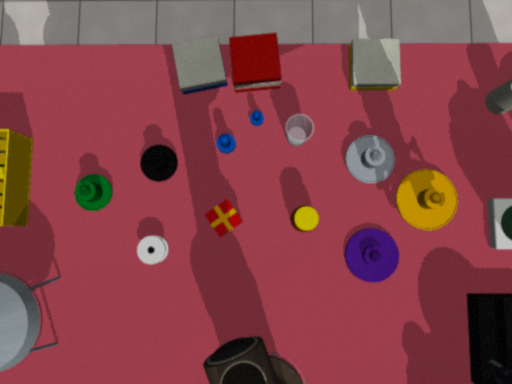

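View pics/side0.png

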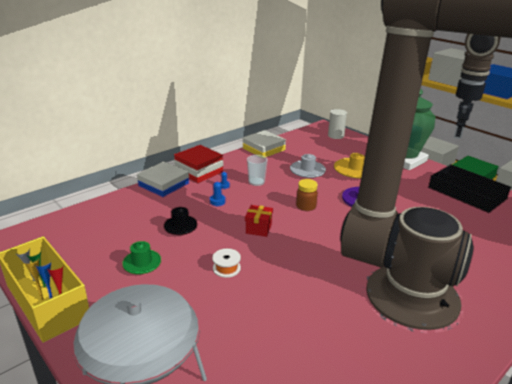

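The top view shows the parts. Base is at (372,255), gold at (427,199), silver at (370,159) and green at (94,192). The large topper is at (226,143) with its small look-alike at (257,117), and black is at (159,163). Next I'll measure the plate discs by ray casting.

```bash
cat > h.py <<'E'
import numpy as np,cv2
from scipy.spatial.transform import Rotation as R
from plant import arm
def cam(n):
    c=arm.calibration(n); return c["camera_matrix"],np.array(c["eye"]),R.from_euler("xyz",c["attitude"],degrees=True).as_matrix()
def ray(n,uv,z):
    K,e,A=cam(n); uv=np.atleast_2d(uv).astype(float)
    d=(A@np.linalg.inv(K)@np.c_[uv,np.ones(len(uv))].T).T
    return e+d*((z-e[2])/d[:,2])[:,None]
def proj(n,p):
    K,e,A=cam(n); q=K@(A.T@(np.array(p)-e)); return q[:2]/q[2]
def cloud(n,d):
    K,e,A=cam(n); v,u=np.mgrid[:d.shape[0],:d.shape[1]]
    r=np.stack([u,v,np.ones_like(u)],-1)@np.linalg.inv(K).T*d[...,None]
    return r@A.T+e
def cluster(P,mask,z0,z1):
    q=P[mask&(P[...,2]>z0)&(P[...,2]<z1)]; return q
def ring(q):  # enclosing circle of points in xy
    (x,y),r=cv2.minEnclosingCircle(q[:,:2].astype(np.float32)); return round(x,4),round(y,4),round(r,4)
E
python3 - <<'E'
from h import *
p=cv2.imread("pics/top0.png");d=np.load("top0.npy");P=cloud("top",d)
print("tcp",proj("top",[.192,-.488,.23]),proj("side",[.192,-.488,.23]))
print("table z",[np.round(P[v,u],3) for u,v in((300,260),(100,100),(440,260),(190,240))])
for n,(u,v),r,zp in(("base",(372,255),30,.012),("gold",(427,199),34,.021),("silver",(370,159),28,.021),("green",(94,192),22,.021),("topper",(226,143),13,.018),("black",(159,163),20,.021)):
    v0,u0=max(v-r,0),u-r; sl=np.s_[v0:v+r,u0:u+r]
    Q=P[sl].reshape(-1,3); Q=Q[(d[sl].ravel()>0)]
    pl=Q[abs(Q[:,2]-zp)<.006]; tp=Q[Q[:,2]>.03]
    print(n,"zhist",np.histogram(Q[:,2],np.arange(-.005,.1,.01))[0],"plate",ring(pl),"top",np.round(tp.mean(0),4),len(tp))
    # colour mask circle
    hsv=cv2.cvtColor(p,cv2.COLOR_BGR2HSV)[sl]
    lab=cv2.cvtColor(p,cv2.COLOR_BGR2LAB)[sl].astype(int); bg=cv2.cvtColor(p,cv2.COLOR_BGR2LAB)[270,300].astype(int)
    m=(abs(lab-bg)[...,1:].sum(2)>35).astype(np.uint8)
    k,l,s,_=cv2.connectedComponentsWithStats(m); i=1+np.argmax(s[1:,4])
    vv,uu=np.where(l==i); w=ray("top",np.c_[uu+u0,vv+v0],zp); print("   colour",ring(w))
E
```

```text
tcp [508.64884918 353.16944045] [457.12193337 137.05692306]
table z [array([ 0.352, -0.101, -0.001]), array([ 0.787,  0.45 , -0.002]), array([ 0.354, -0.467, -0.001]), array([0.403, 0.191, 0.001])]
base zhist [1275 1854  117  295   45    0    0    0    0    0] plate (0.3688, -0.284, 0.0721) top [ 0.3685 -0.2856  0.0331] 208
   colour (0.3678, -0.2851, 0.0699)
gold zhist [1642   24 2469   30   34   35  169  185    9    0] plate (0.5293, -0.4154, 0.1012) top [ 0.512  -0.4239  0.0616] 445
   colour (0.5125, -0.4289, 0.0809)
silver zhist [1244   15 1444   26   23   25  152  184    7    0] plate (0.6192, -0.285, 0.0653) top [ 0.6171 -0.2809  0.0623] 404
   colour (0.6192, -0.2841, 0.0654)
green zhist [811  14 649  40  30  31 131 210  10   0] plate (0.5295, 0.4482, 0.0501) top [0.528  0.4425 0.0615] 433
   colour (0.5286, 0.448, 0.051)
topper zhist [363  11 170   6  11   9  13  71  16   0] plate (0.6635, 0.0982, 0.0267) top [0.6589 0.0962 0.0652] 124
   colour (0.6619, 0.0975, 0.0284)
black zhist [502   9 676  26  20  26 113 205  15   0] plate (0.6086, 0.2758, 0.0502) top [0.6063 0.2718 0.063 ] 390
   colour (0.6081, 0.2756, 0.0483)
```

Request:
{"name": "drive_tool", "arguments": {
  "commands": "0.32 0.06 -0.07 0 100;0.32 0.06 -0.07 0 100;0.32 0.06 -0.07 0 100;0.32 0.06 -0.07 0 100;0.32 0.06 -0.07 0 100;0.32 0.06 -0.07 0 100;0.32 0.06 -0.07 0 100;0.32 0.06 -0.07 0 100;0.32 0.06 -0.07 0 100;0.32 0.06 -0.07 0 100;0.32 0.06 -0.07 0 100",
  "squeeze": 60
}}

```text
t: 1.02
eef_pos: [0.512, -0.4282, 0.1605]
tcp_rot: [-179.9, 0.1, 21.5]
ft_force: [-0.2, -0.4, 0.9]
finger_gap: 0.999
finger_force: 0.0
```

```bash
python3 - <<'E'
from h import *
print(arm.state())
p,d=arm.snapshot("top"); cv2.imwrite("pics/t1.png",cv2.resize(p[110:300,300:500,::-1],(800,760))[:600])
E
```

```text
{'t': 1.0167, 'qpos': array([-3.98954697e+01,  2.33695320e+01,  9.96210376e+00,  7.66885897e+01,
       -1.77224851e-02,  1.18592910e+02]), 'dq': array([-1.43483684, -1.70193258, -0.14458245,  0.13282954, -0.00902381,
        0.13755152]), 'effort': array([ 1.29235290e+00, -5.97468174e+01,  3.50780046e+01, -1.09547109e-01,
        5.21109765e-02,  6.07419453e-03]), 'eef_pos': array([ 0.51202826, -0.42817243,  0.16050033]), 'tcp_rot': array([-1.79924174e+02,  6.15136093e-02,  2.15116757e+01]), 'ft_force': array([-0.19474418, -0.3966089 ,  0.86754127]), 'torque': array([-0.02955862,  0.0047061 ,  0.01598709]), 'finger_force': 0.0, 'finger_gap': 0.9991422485144771}
```

View pics/t1.png

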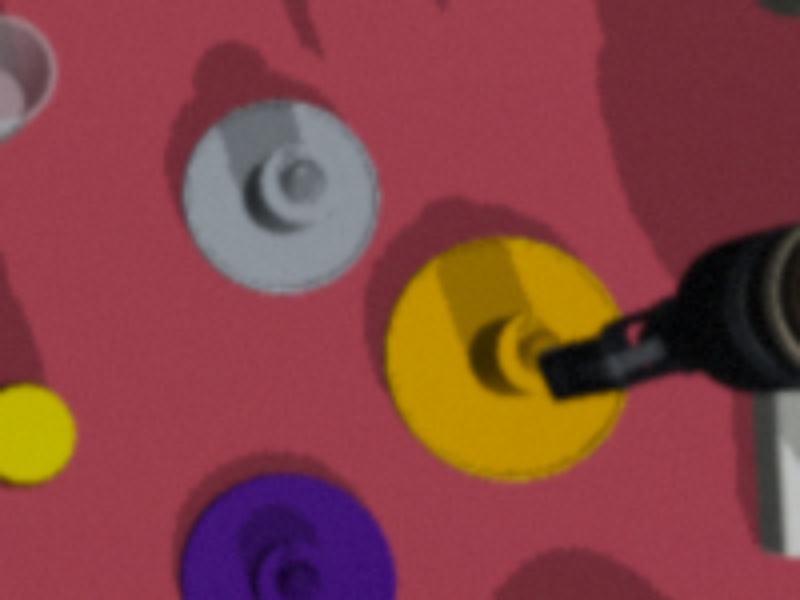

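The gripper hangs over the gold hub, at about (560,365) in the crop, and nothing is in the way. I'll descend, grip and lift.

Request:
{"name": "drive_tool", "arguments": {
  "commands": "0.0005 -0.0005 -0.04 0 100;0.0005 -0.0005 -0.08 0 100;0.0005 -0.0005 -0.11 0 100;0.0005 -0.0005 -0.13 0 100;0.0005 -0.0005 -0.13 0 100;0.0005 -0.0005 -0.13 0 40;0.0005 -0.0005 -0.13 0 40;0.0005 -0.0005 -0.13 0 40;0.0005 -0.0005 -0.13 0 40;0.0005 -0.0005 -0.13 0 40;0.0005 -0.0005 -0.13 0 40;0.0005 -0.0005 -0.13 0 40"
}}

```text
t: 2.07
eef_pos: [0.5138, -0.4303, 0.0346]
tcp_rot: [179.7, -0.1, 21.5]
ft_force: [-1.3, 0.1, 7.2]
finger_gap: 0.589
finger_force: 63.2
```

Request:
{"name": "drive_tool", "arguments": {
  "commands": "0 0 0.02 0 40;0 0 0.04 0 40;0 0 0.07 0 40;0 0 0.10 0 40;-0.036 0.036 0.10 0 40;-0.072 0.072 0.10 0 40;-0.108 0.108 0.10 0 40;-0.135 0.135 0.10 0 40;-0.1445 0.1445 0.10 0 40;-0.1445 0.1445 0.10 0 40;-0.1445 0.1445 0.10 0 40"
}}

```text
t: 2.98
eef_pos: [0.3671, -0.2835, 0.1326]
tcp_rot: [179.9, -0.1, 21.5]
ft_force: [-0.0, -0.4, -2.5]
finger_gap: 0.59
finger_force: 63.9
```

```bash
python3 - <<'E'
from h import *
print(arm.state()["eef_pos"])
for n in("side","top"):
    p,d=arm.snapshot(n); cv2.imwrite(f"pics/{n}2.png",p[:,:,::-1]);np.save(f"{n}2.npy",d)
p=cv2.imread("pics/side2.png")
cv2.imwrite("pics/s2c.png",cv2.resize(p[90:290,240:440],(600,600)))
h=cv2.cvtColor(cv2.imread("pics/top2.png"),cv2.COLOR_BGR2HSV)
m=((h[...,0]>17)&(h[...,0]<29)&(h[...,1]>150)&(h[...,2]>70)).astype(np.uint8); m[:,:320]=0
vv,uu=np.where(m); P=cloud("top",np.load("top2.npy"))[vv,uu]
q=P[(P[:,2]>.05)&(P[:,2]<.2)]; print(len(q),np.median(q,0),ring(q),q[:,:2].min(0),q[:,:2].max(0))
print(np.polyfit(q[:,0],q[:,2],1)[0],np.percentile(q[:,2],[5,50,95]))
E
```

```text
[ 0.36708374 -0.28345826  0.1326079 ]
2392 [ 0.3857972  -0.26646135  0.11764904] (0.3678, -0.2843, 0.0795) [ 0.28976318 -0.35680831] [ 0.4462397  -0.20673623]
0.008440878692684919 [0.11493117 0.11764904 0.14415215]
```

View pics/s2c.png

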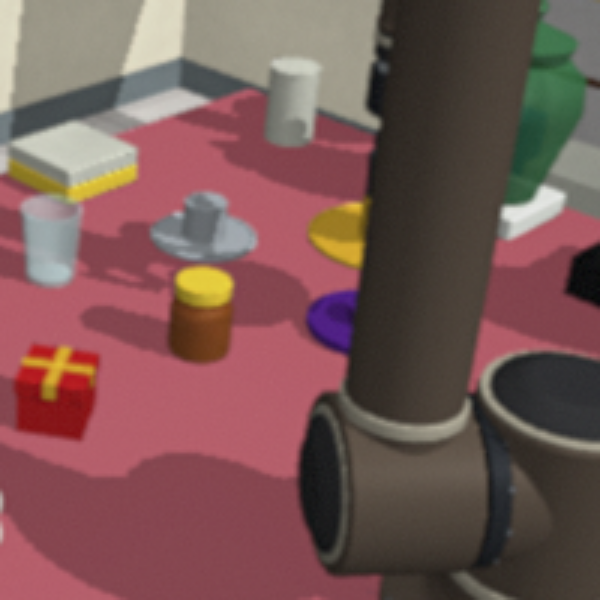

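The gold plate is level and centred within 1 mm of the base. The side view is partly blocked by the arm. I'll lower it.

Request:
{"name": "drive_tool", "arguments": {
  "commands": "0.0005 -0.0005 -0.02 0 40;0.0005 -0.0005 -0.04 0 40;0.0005 -0.0005 -0.052 0 40;0.0005 -0.0005 -0.06 0 40;0.0005 -0.0005 -0.064 0 40;0.0005 -0.0005 -0.067 0 40;0.0005 -0.0005 -0.068 0 40;0.0005 -0.0005 -0.068 0 40;0.0005 -0.0005 -0.068 0 40"
}}

```text
t: 3.83
eef_pos: [0.3693, -0.2856, 0.0646]
tcp_rot: [179.9, -0.0, 21.5]
ft_force: [-4.1, 1.8, 6.3]
finger_gap: 0.593
finger_force: 64.3
```

Request:
{"name": "drive_tool", "arguments": {
  "commands": "0 0 0 0 62;0 0 0 0 66;0 0 0 0 80;0 0 0 0 100;0 0 0 0 100;0 0 0.01 0 100;0 0 0.04 0 100;0 0 0.08 0 100;0 0 0.12 0 100;0 0 0.14 0 100;0 0 0.14 0 100"
}}

```text
t: 4.75
eef_pos: [0.3706, -0.2865, 0.2094]
tcp_rot: [179.6, -0.3, 21.5]
ft_force: [0.4, -0.3, 0.4]
finger_gap: 1.003
finger_force: 0.0
```

```bash
cat >> h.py <<'E'
def disc(n,hr,zlo,zhi,box,s=150,v=70):
    p,d=arm.snapshot(n); h=cv2.cvtColor(p,cv2.COLOR_RGB2HSV); P=cloud(n,d)
    m=(h[...,0]>=hr[0])&(h[...,0]<=hr[1])&(h[...,1]>=s)&(h[...,2]>=v)&(d>0)
    m&=(P[...,0]>box[0])&(P[...,0]<box[1])&(P[...,1]>box[2])&(P[...,1]<box[3])&(P[...,2]>zlo)&(P[...,2]<zhi)
    q=P[m]; print(n,len(q),"ring",ring(q),"z",np.round(np.percentile(q[:,2],[5,50,95]),4)); 
    A=np.c_[q[:,:2]-q[:,:2].mean(0),np.ones(len(q))]; print("  tilt",np.round(np.linalg.lstsq(A,q[:,2],rcond=None)[0],4)); return p,d
E
python3 - <<'E'
from h import *
p,d=disc("top",(17,29),.03,.06,(.25,.5,-.42,-.15)); print(arm.state()["eef_pos"])
cv2.imwrite("pics/t3.png",p[:,:,::-1])
E
```

```text
top 2201 ring (0.3693, -0.2857, 0.0795) z [0.0466 0.0494 0.0524]
  tilt [-0.0006  0.      0.0494]
[ 0.36995783 -0.28600187  0.20661381]
```

Request:
{"name": "drive_tool", "arguments": {
  "commands": "0.04 0 0 0 100;0.08 0 0 0 100;0.12 0 -0.01 0 100;0.16 0 -0.02 0 100;0.2 0 -0.03 0 100;0.235 0.001 -0.04 0 100;0.2505 0.001 -0.05 0 100;0.2505 0.001 -0.08 0 100;0.2505 0.001 -0.11 0 100;0.2505 0.001 -0.13 0 100;0.2505 0.001 -0.13 0 100"
}}

```text
t: 5.72
eef_pos: [0.6157, -0.2822, 0.0661]
tcp_rot: [-179.5, 0.4, 21.5]
ft_force: [-1.1, -0.5, -0.7]
finger_gap: 1.004
finger_force: 0.0
```

Request:
{"name": "drive_tool", "arguments": {
  "commands": "0 0 0 0 100;0 0 -0.025 0 100;0 0 -0.042 0 100;0 0 -0.042 0 100;0 0 -0.042 0 80;0 0 -0.042 0 60;0 0 -0.042 0 40;0 0 -0.042 0 40;0 0 -0.042 0 40;0 0 -0.042 0 40;0 0 -0.042 0 40"
}}

```text
t: 6.63
eef_pos: [0.6205, -0.2846, 0.034]
tcp_rot: [179.8, -0.2, 21.5]
ft_force: [-1.0, 1.1, 5.6]
finger_gap: 0.592
finger_force: 62.9
```

Request:
{"name": "drive_tool", "arguments": {
  "commands": "0 0 0.02 0 40;0 0 0.05 0 40;0 0 0.09 0 40;-0.02 0 0.12 0 40;-0.05 0 0.14 0 40;-0.09 0 0.14 0 40;-0.13 0 0.14 0 40;-0.17 0 0.14 0 40;-0.21 0 0.14 0 40;-0.235 -0.001 0.14 0 40;-0.25 -0.001 0.14 0 40;-0.25 -0.001 0.14 0 40"
}}

```text
t: 7.63
eef_pos: [0.3669, -0.2849, 0.1723]
tcp_rot: [179.9, -0.0, 21.4]
ft_force: [0.4, 1.4, -2.1]
finger_gap: 0.592
finger_force: 63.1
```

Request:
{"name": "drive_tool", "arguments": {
  "commands": "0 0 0 0 40;0 0 0 0 40;0 0 0 0 40"
}}

```text
t: 7.88
eef_pos: [0.3705, -0.2853, 0.1713]
tcp_rot: [180.0, -0.0, 21.5]
ft_force: [-0.6, 0.2, -1.4]
finger_gap: 0.595
finger_force: 63.1
```

```bash
python3 - <<'E'
from h import *
p,d=disc("top",(0,179),.14,.175,(.25,.48,-.42,-.15),s=0,v=60); print(arm.state()["eef_pos"])
cv2.imwrite("pics/t4.png",cv2.resize(p[150:350,290:490,::-1],(600,600)))
E
```

```text
top 1475 ring (0.3702, -0.2854, 0.065) z [0.1541 0.1568 0.1596]
  tilt [-0.0023  0.0015  0.1568]
[ 0.37039874 -0.28513557  0.17110139]
```

View pics/t4.png

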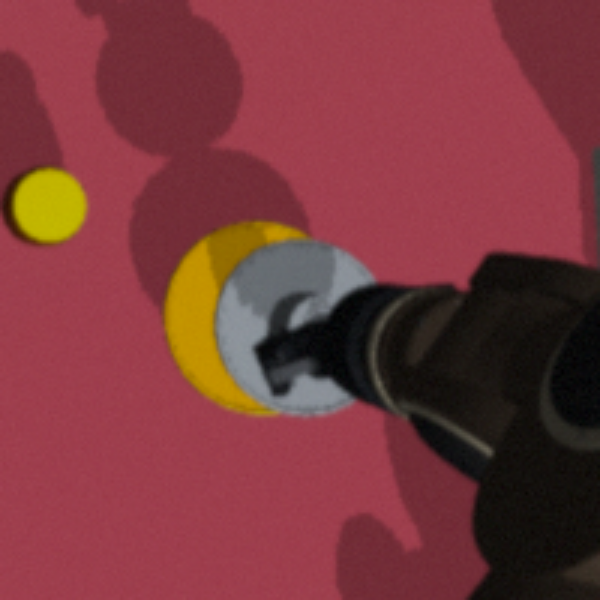

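The silver tier is held level over the gold, 1 mm off centre. I'll lower it 43 mm.

Request:
{"name": "drive_tool", "arguments": {
  "commands": "-0.001 0 -0.015 0 40;-0.001 0 -0.026 0 40;-0.001 0 -0.034 0 40;-0.001 0 -0.039 0 40;-0.001 0 -0.041 0 40;-0.001 0 -0.043 0 40;-0.001 0 -0.043 0 40;-0.001 0 -0.043 0 40;-0.001 0 -0.043 0 40"
}}

```text
t: 8.68
eef_pos: [0.3685, -0.2851, 0.129]
tcp_rot: [180.0, -0.0, 21.5]
ft_force: [-1.1, 1.9, 4.0]
finger_gap: 0.593
finger_force: 63.2
```

Request:
{"name": "drive_tool", "arguments": {
  "commands": "0 0 0 0 62;0 0 0 0 66;0 0 0 0 80;0 0 0 0 100;0 0 0 0 100;0 0 0.01 0 100;0 0 0.04 0 100;0 0 0.08 0 100;0 0 0.10 0 100;0 0 0.10 0 100;0 0 0.10 0 100"
}}

```text
t: 9.6
eef_pos: [0.3689, -0.2856, 0.2302]
tcp_rot: [179.8, -0.1, 21.5]
ft_force: [0.0, -0.4, -0.6]
finger_gap: 1.004
finger_force: 0.0
```

```bash
python3 - <<'E'
from h import *
p,d=disc("top",(0,179),.10,.13,(.25,.48,-.42,-.15),s=0,v=60); print(arm.state()["eef_pos"])
E
```

```text
top 1463 ring (0.3683, -0.2855, 0.0649) z [0.1115 0.1144 0.1175]
  tilt [-0.0017  0.0017  0.1145]
[ 0.36834532 -0.28516926  0.22872867]
```

Request:
{"name": "drive_tool", "arguments": {
  "commands": "0.009 0.04 0 0.12 100;0.018 0.08 0 0.24 100;0.027 0.12 0 0.36 100;0.036 0.16 0 0.48 100;0.045 0.2 0 0.6 100;0.054 0.24 0 0.72 100;0.063 0.28 0 0.75 100;0.072 0.32 0 0.75 100;0.08 0.36 0 0.75 100;0.089 0.4 0 0.75 100;0.098 0.44 0 0.75 100;0.107 0.48 0 0.75 100"
}}

```text
t: 10.65
eef_pos: [0.4744, 0.1969, 0.2269]
tcp_rot: [-179.9, 0.1, 64.5]
ft_force: [0.6, -0.1, -0.1]
finger_gap: 0.996
finger_force: 0.0
```

Request:
{"name": "drive_tool", "arguments": {
  "commands": "0.009 0.04 0 0 100;0.018 0.08 0 0 100;0.027 0.12 0 0 100;0.036 0.16 -0.02 0 100;0.045 0.2 -0.04 0 100;0.05 0.235 -0.06 0 100;0.054 0.2535 -0.08 0 100;0.054 0.2535 -0.11 0 100;0.054 0.2535 -0.13 0 100;0.054 0.2535 -0.13 0 100;0.054 0.2535 -0.13 0 100;0.054 0.2535 -0.13 0 100"
}}

```text
t: 11.65
eef_pos: [0.5293, 0.4483, 0.0991]
tcp_rot: [180.0, -0.0, 64.4]
ft_force: [0.2, -0.1, 1.4]
finger_gap: 0.996
finger_force: 0.0
```

```bash
python3 - <<'E'
from h import *
print(arm.state())
p,d=arm.snapshot("top"); cv2.imwrite("pics/t5.png",cv2.resize(p[100:300,0:260,::-1],(780,600)))
E
```

```text
{'t': 11.65, 'qpos': array([4.02612925e+01, 2.70141052e+01, 7.69257381e+00, 7.06606253e+01,
       4.64609016e-04, 1.55832977e+02]), 'dq': array([-0.13756629, -1.20034078,  1.30025696, -0.19010566,  0.0534577 ,
        0.07103966]), 'effort': array([ 2.76638651e-01, -6.22419691e+01,  3.32918072e+01,  1.43631184e-02,
        9.01789230e-03, -7.88887633e-05]), 'eef_pos': array([0.52934111, 0.44830259, 0.09912187]), 'tcp_rot': array([ 1.79993119e+02, -1.64696347e-02,  6.44283161e+01]), 'ft_force': array([ 0.23000042, -0.12399056,  1.37456492]), 'torque': array([ 0.0164733 , -0.04207628,  0.01983269]), 'finger_force': 0.0, 'finger_gap': 0.9963689805864617}
```

View pics/t5.png

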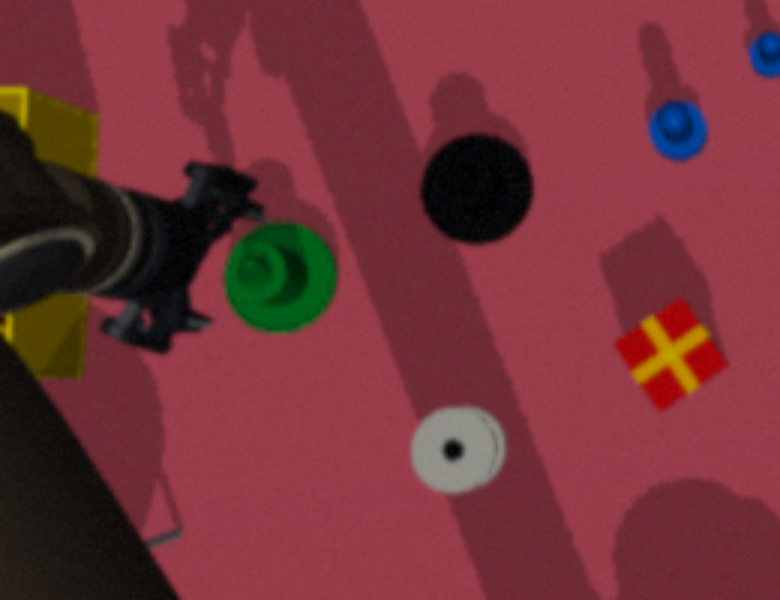

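The open gripper straddles the green hub, at about (260,270) in the crop, once parallax is allowed for. Nothing is near it. I'll descend and grip.

Request:
{"name": "drive_tool", "arguments": {
  "commands": "0 0 -0.03 0 100;0 0 -0.055 0 100;0 0 -0.067 0 100;0 0 -0.067 0 100;0 0 -0.067 0 80;0 0 -0.067 0 60;0 0 -0.067 0 40;0 0 -0.067 0 40;0 0 -0.067 0 40;0 0 -0.067 0 40;0 0 -0.067 0 40"
}}

```text
t: 12.62
eef_pos: [0.5304, 0.4495, 0.034]
tcp_rot: [179.9, -0.2, 64.4]
ft_force: [1.3, -0.7, 6.1]
finger_gap: 0.591
finger_force: 62.8
```

Request:
{"name": "drive_tool", "arguments": {
  "commands": "0 0 0.02 0 40;0 0 0.05 0 40;0 0 0.09 0 40;0 0 0.13 0 40;0 0 0.17 0 40;0 0 0.2 0 40;0 -0.02 0.215 0 40;-0.009 -0.06 0.215 0 40;-0.018 -0.1 0.215 0 40;-0.027 -0.14 0.215 0 40;-0.036 -0.18 0.215 0 40;-0.045 -0.22 0.215 0 40"
}}

```text
t: 13.62
eef_pos: [0.4829, 0.226, 0.246]
tcp_rot: [180.0, 0.0, 64.5]
ft_force: [0.8, -0.6, -1.2]
finger_gap: 0.593
finger_force: 62.6
```

Request:
{"name": "drive_tool", "arguments": {
  "commands": "-0.009 -0.04 0 0 40;-0.018 -0.08 0 0 40;-0.027 -0.12 0 0 40;-0.036 -0.16 0 0 40;-0.045 -0.2 0 0 40;-0.054 -0.24 0 0 40;-0.063 -0.28 0 0 40;-0.072 -0.32 0 0 40;-0.081 -0.36 0 0 40;-0.09 -0.4 0 0 40;-0.099 -0.435 0 0 40;-0.106 -0.465 0 0 40"
}}

```text
t: 14.62
eef_pos: [0.3762, -0.2388, 0.2462]
tcp_rot: [180.0, 0.0, 64.3]
ft_force: [1.1, -0.1, -1.7]
finger_gap: 0.594
finger_force: 62.6
```

Request:
{"name": "drive_tool", "arguments": {
  "commands": "-0.005 -0.025 0 0 40;-0.009 -0.042 0 0 40;-0.01 -0.0485 0 0 40;-0.01 -0.0485 0 0 40;-0.01 -0.0485 0 0 40;-0.01 -0.0485 0 0 40"
}}

```text
t: 15.12
eef_pos: [0.3681, -0.2841, 0.2463]
tcp_rot: [-180.0, -0.0, 64.5]
ft_force: [-0.0, -0.3, -1.8]
finger_gap: 0.594
finger_force: 62.6
```

```bash
python3 - <<'E'
from h import *
p,d=disc("top",(40,85),.21,.245,(.25,.48,-.42,-.15),s=100,v=30); print(arm.state()["eef_pos"])
cv2.imwrite("pics/t6.png",cv2.resize(p[150:350,290:490,::-1],(600,600)))
E
```

```text
top 777 ring (0.3687, -0.2833, 0.0489) z [0.2292 0.2319 0.2352]
  tilt [-5.200e-03  1.000e-04  2.321e-01]
[ 0.36829454 -0.28403015  0.24637688]
```

View pics/t6.png

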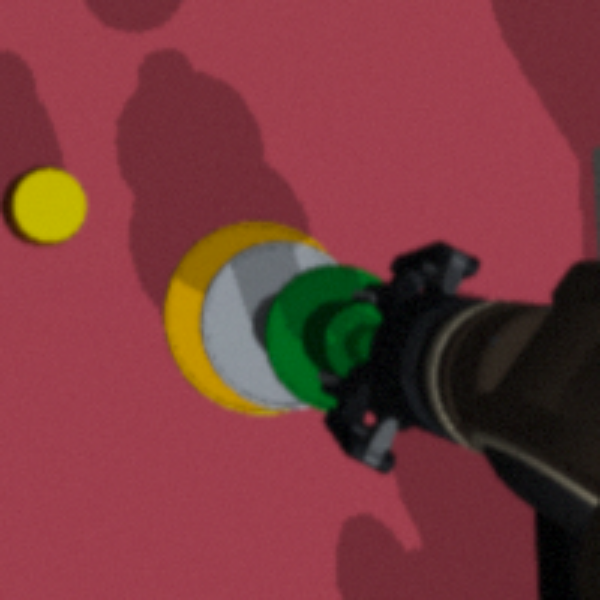

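The green tier is held level above the silver, within 2 mm. I'll lower it 54 mm.

Request:
{"name": "drive_tool", "arguments": {
  "commands": "0 -0.0015 -0.02 0 40;0 -0.0015 -0.034 0 40;0 -0.0015 -0.043 0 40;0 -0.0015 -0.048 0 40;0 -0.0015 -0.051 0 40;0 -0.0015 -0.053 0 40;0 -0.0015 -0.0535 0 40;0 -0.0015 -0.0535 0 40;0 -0.0015 -0.0535 0 40"
}}

```text
t: 15.92
eef_pos: [0.3685, -0.2865, 0.194]
tcp_rot: [179.9, 0.0, 64.5]
ft_force: [-1.2, 2.7, 6.8]
finger_gap: 0.589
finger_force: 62.9
```

Request:
{"name": "drive_tool", "arguments": {
  "commands": "0 0 0 0 62;0 0 0 0 66;0 0 0 0 80;0 0 0 0 100;0 0 0 0 100;0 0 0.01 0 100;0 0 0.03 0 100;0 0 0.06 0 100;0 0 0.09 0 100;0 0 0.09 0 100;0 0 0.09 0 100"
}}

```text
t: 16.83
eef_pos: [0.369, -0.2872, 0.2851]
tcp_rot: [179.8, 0.1, 64.4]
ft_force: [1.0, 0.1, -0.0]
finger_gap: 1.0
finger_force: 0.0
```

```bash
python3 - <<'E'
from h import *
p,d=disc("top",(40,85),.165,.2,(.25,.48,-.42,-.15),s=100,v=30); print(arm.state()["eef_pos"])
p,d=disc("top",(100,125),.01,.03,(.63,.7,.06,.14),s=100,v=30)
p,d=disc("top",(100,125),.06,.08,(.63,.7,.06,.14),s=100,v=30)
E
```

```text
top 1027 ring (0.3683, -0.2873, 0.0501) z [0.1769 0.1796 0.1834]
  tilt [0.002  0.0118 0.18  ]
[ 0.36848604 -0.28678053  0.28348644]
top 167 ring (0.6626, 0.0981, 0.0262) z [0.0147 0.0183 0.0215]
  tilt [-0.0014 -0.006   0.0183]
top 92 ring (0.6615, 0.0972, 0.0138) z [0.0637 0.0717 0.077 ]
  tilt [0.2983 0.1286 0.0713]
```

Request:
{"name": "drive_tool", "arguments": {
  "commands": "0.024 0.032 0 0.1 100;0.049 0.064 0 0.2 100;0.073 0.096 0 0.3 100;0.098 0.128 0 0.4 100;0.122 0.16 0 0.5 100;0.147 0.192 0 0.6 100;0.171 0.224 0 0.7 100;0.196 0.256 0 0.8 100;0.22 0.288 0 0.8 100;0.245 0.32 0 0.8 100;0.269 0.352 -0.02 0.8 100;0.285 0.373 -0.05 0.8 100"
}}

```text
t: 17.98
eef_pos: [0.6549, 0.0888, 0.2344]
tcp_rot: [179.8, 0.0, 110.4]
ft_force: [0.9, -0.2, -0.5]
finger_gap: 1.0
finger_force: 0.0
```

Request:
{"name": "drive_tool", "arguments": {
  "commands": "0.009 0.012 -0.03 0 100;0.009 0.012 -0.07 0 100;0.009 0.012 -0.11 0 100;0.009 0.012 -0.13 0 100;0.009 0.012 -0.13 0 100;0.009 0.012 -0.13 0 100"
}}

```text
t: 18.48
eef_pos: [0.6602, 0.0977, 0.1017]
tcp_rot: [-179.7, -0.1, 110.3]
ft_force: [-0.3, -1.2, 0.6]
finger_gap: 1.002
finger_force: 0.0
```

```bash
python3 - <<'E'
from h import *
p,d=arm.snapshot("side"); cv2.imwrite("pics/s7.png",cv2.resize(p[110:260,120:320,::-1],(800,600)))
print(arm.state()["qpos"])
E
```

```text
[8.40541275e+00 2.42144230e+01 4.08967442e+00 6.99071632e+01
 1.01638909e-03 7.81271341e+01]
```

View pics/s7.png

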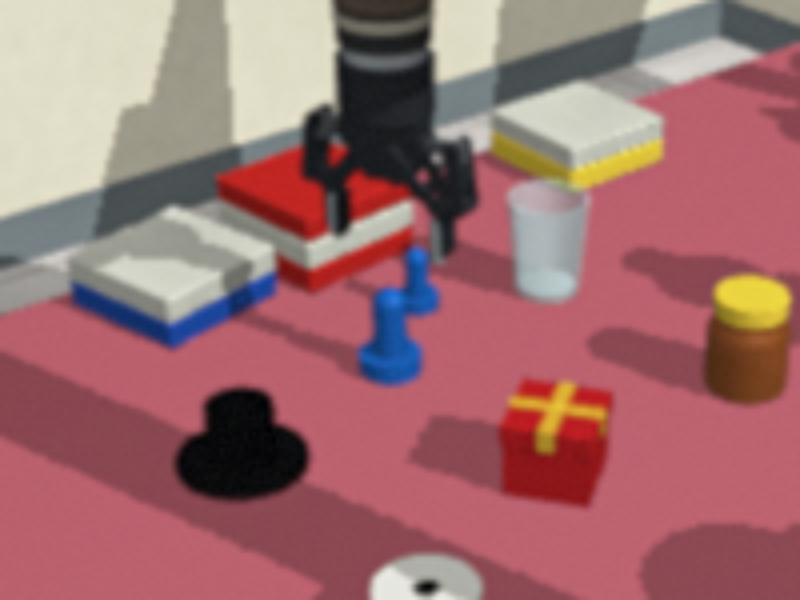

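The fingers straddle the larger topper, stem at (390,310) in the crop, and clear the small one at (418,270). I'll descend and grip.

Request:
{"name": "drive_tool", "arguments": {
  "commands": "0 0 -0.03 0 100;0 0 -0.055 0 100;0 0 -0.0705 0 100;0 0 -0.0705 0 100;0 0 -0.0705 0 70;0 0 -0.0705 0 50;0 0 -0.0705 0 30;0 0 -0.0705 0 15;0 0 -0.0705 0 15;0 0 -0.0705 0 15;0 0 -0.0705 0 15;0 0 -0.0705 0 15"
}}

```text
t: 19.53
eef_pos: [0.6627, 0.098, 0.0348]
tcp_rot: [179.8, 0.0, 110.3]
ft_force: [0.8, -0.4, 6.7]
finger_gap: 0.312
finger_force: 58.7
```

Request:
{"name": "drive_tool", "arguments": {
  "commands": "0 0 0.02 0 15;0 0 0.05 0 15;0 0 0.09 0 15;0 0 0.13 0 15;0 0 0.17 0 15;0 0 0.21 0 15;0 0 0.24 0 15;-0.01 -0.012 0.255 0 15;-0.03 -0.04 0.255 0 15;-0.054 -0.071 0.255 0 15;-0.078 -0.103 0.255 0 15;-0.102 -0.134 0.255 0 15"
}}

```text
t: 20.53
eef_pos: [0.5576, -0.0376, 0.287]
tcp_rot: [-179.9, -0.0, 110.3]
ft_force: [1.5, -1.3, 0.2]
finger_gap: 0.312
finger_force: 59.6
```

Request:
{"name": "drive_tool", "arguments": {
  "commands": "-0.024 -0.032 0 0 15;-0.049 -0.064 0 0 15;-0.073 -0.096 0 0 15;-0.097 -0.127 0 0 15;-0.122 -0.159 0 0 15;-0.146 -0.191 0 0 15;-0.168 -0.22 0 0 15;-0.184 -0.24 0 0 15;-0.192 -0.251 0 0 15;-0.192 -0.251 0 0 15;-0.192 -0.251 0 0 15;-0.192 -0.251 0 0 15"
}}

```text
t: 21.53
eef_pos: [0.3674, -0.2866, 0.2876]
tcp_rot: [-180.0, -0.1, 110.3]
ft_force: [-0.5, 0.9, -1.3]
finger_gap: 0.309
finger_force: 59.6
```

```bash
python3 - <<'E'
from h import *
p,d=disc("top",(100,125),.255,.28,(.3,.44,-.36,-.2),s=100,v=30); print(arm.state()["eef_pos"])
cv2.imwrite("pics/t8.png",cv2.resize(p[150:350,290:490,::-1],(600,600)))
E
```

```text
top 267 ring (0.3684, -0.2839, 0.0252) z [0.2635 0.271  0.2742]
  tilt [ 0.0051 -0.1404  0.2705]
[ 0.36778379 -0.28646505  0.28772417]
```

View pics/t8.png

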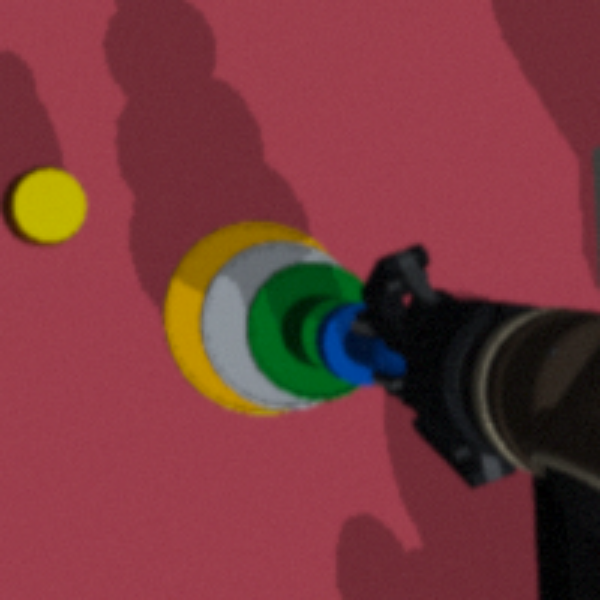

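The topper hangs over the green boss, upright as far as can be seen, with its TCP on the tower axis. I'll lower it 29 mm.

Request:
{"name": "drive_tool", "arguments": {
  "commands": "0 0 -0.01 0 15;0 0 -0.018 0 15;0 0 -0.023 0 15;0 0 -0.026 0 15;0 0 -0.028 0 15;0 0 -0.029 0 15;0 0 -0.029 0 15;0 0 -0.029 0 15"
}}

```text
t: 22.25
eef_pos: [0.3678, -0.2871, 0.2597]
tcp_rot: [180.0, 0.0, 110.3]
ft_force: [-0.6, 1.6, 4.3]
finger_gap: 0.306
finger_force: 59.9
```

Request:
{"name": "drive_tool", "arguments": {
  "commands": "0 0 0 0 34;0 0 0 0 38;0 0 0 0 60;0 0 0 0 100;0 0 0 0 100;0 0 0 0 100;0 0 0.01 0 100;0 0 0.03 0 100;0 0 0.06 0 100;0 0 0.1 0 100;0 0 0.1 0 100;0 0 0.1 0 100"
}}

```text
t: 23.25
eef_pos: [0.3685, -0.2878, 0.3622]
tcp_rot: [179.8, 0.3, 110.3]
ft_force: [0.5, 0.0, 0.4]
finger_gap: 1.0
finger_force: 0.0
```

Request:
{"name": "drive_tool", "arguments": {
  "commands": "0.03 0.02 0 0 100;0.06 0.04 0 0 100;0.09 0.06 0 0 100;0.12 0.08 0 0 100;0.15 0.1 0 0 100;0.15 0.1 0 0 100;0.15 0.1 0 0 100;0.15 0.1 0 0 100"
}}

```text
t: 23.92
eef_pos: [0.5174, -0.187, 0.3584]
tcp_rot: [-179.9, -0.1, 110.3]
ft_force: [0.3, 0.3, 0.2]
finger_gap: 0.999
finger_force: 0.0
```

```bash
python3 - <<'E'
from h import *
B=(.25,.48,-.42,-.15)
disc("top",(17,29),.03,.06,B); disc("top",(0,179),.10,.13,B,s=0,v=60)
disc("top",(40,85),.165,.2,B,s=100,v=30); p,d=disc("top",(100,125),.235,.25,(.3,.44,-.36,-.2),s=100,v=30)
disc("top",(100,125),.28,.31,(.3,.44,-.36,-.2),s=100,v=30)
cv2.imwrite("pics/t9.png",p[:,:,::-1])
E
```

```text
top 894 ring (0.3691, -0.2852, 0.079) z [0.0466 0.0494 0.0527]
  tilt [-0.0012 -0.001   0.0495]
top 974 ring (0.3683, -0.2852, 0.0647) z [0.1117 0.1143 0.1174]
  tilt [-0.0008 -0.0049  0.1145]
top 838 ring (0.3691, -0.286, 0.0494) z [0.1771 0.1796 0.189 ]
  tilt [0.002  0.0176 0.1804]
top 221 ring (0.3696, -0.2844, 0.0251) z [0.2377 0.2428 0.2459]
  tilt [-0.0239 -0.0755  0.2427]Traceback (most recent call last):
  File "<stdin>", line 5, in <module>
  File "h.py", line 24, in disc
    q=P[m]; print(n,len(q),"ring",ring(q),"z",np.round(np.percentile(q[:,2],[5,50,95]),4));
                                                       ~~~~~~~~~~~~~^^^^^^^^^^^^^^^^^^
    return _quantile_unchecked(
        a, q, axis, out, overwrite_input, method, keepdims, weights)
    return _ureduce(a,
                    func=_quantile_ureduce_func,
    ...<5 lines>...
                    overwrite_input=overwrite_input,
                    method=method)
    r = func(a, **kwargs)
    result = _quantile(arr,
                       quantiles=q,
    ...<2 lines>...
                       out=out,
                       weights=wgt)
    slices_having_nans = np.isnan(arr[-1, ...])
                                  ~~~^^^^^^^^^
IndexError: index -1 is out of bounds for axis 0 with size 0
```

All four plate heights match a fully seated stack, with centres within 2 mm. The error came only from the dome being hidden by the arm. I'll hand it in.

```bash
python3 -c "
from plant import arm
print(arm.close_job())"
```

```text
the job is handed in; nothing more can be done
None
```

The treat stand is built and handed in: the gold, silver and green tiers and the larger blue topper are stacked on the purple base and released, at about 24 s of the 120 s; plate heights and centres measured within 2 mm of fully seated, but the topper's dome was hidden by the arm in the last check, and the judge returned no verdict.

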